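# Lay the straightedge along the sectioning board

### The job

Take the aluminium straightedge from its sloping rest and lay it flat on the bench, flush along the blue front edge of the white sectioning board, with its red zero end level with the board's red-marked corner, ready for measuring off sections. Leave it lying there, and leave the petri dish, amber bottle, jar and onion where they are.

Things in the scene. Friction and masses are not known exactly. Their poses are not given: they have to be found in the camera images.
- ruler_grip (a point): centre of the straightedge's upright orange grip: hold here. Loose bar 200 (y) x 40 (x) x 5 mm, 0.11-0.21 kg; grip mid-bar, 60 mm along y, 14 mm thick along x, 5 to 50 mm above the underside, this point 30 mm above it. z points up the grip. Starts lying on the rest: z leans 32 degrees (0.56 rad) from vertical to the rest's low side (robot side), x points up the slope.
- ruler_zero (a point): corner of the straightedge at its red zero end (+y), on its graduated long edge (+x), which is the edge to lay against the board; at the underside: 20 mm along x, 100 mm along y, -30 mm along z from ruler_grip; same axes
- ruler_far (a point): other corner of the same graduated edge: 20 mm along x, -100 mm along y and -30 mm along z from ruler_grip; same axes
- board_corner (a point): red-marked corner, at bench level, of the white board: left end (from the robot) of its blue front edge. Board fixed, flat on the bench, 150 mm deep (x, away from the robot), 240 mm along the front (y), 8 mm thick. From here the upright front face runs 240 mm along -y; the board lies towards +x; the bench before it (-x) is clear.
- rest: fixed grey sloping rest, left or right of the board, 250 mm wide (y), 110 deep (x). Face slopes 32 degrees (0.56 rad), rising to +x, from 35 to 95 mm above the bench; a blue lip 5 mm high holds the straightedge's lower long edge; the bar lies along the rest's y. Origin on the bench under the face's middle, which is 65 mm up.
- dish: bystander, loose: glass petri dish, 76 mm across, 15 mm high, standing on the rear half of the board; origin at its underside
- amber: bystander, loose: small amber reagent bottle, 38 mm across, 85 mm high, between the rest and the board; origin at its underside
- jar: bystander, loose: dark jar with a blue cap, 60 mm across, 100 mm high; origin at its underside
- onion: bystander, loose: brown onion, 72 mm across, 75 mm high; origin at its underside
There are look-alikes about, which are no part of the job. Of the things like the part that bears ruler_grip, leave any that is black; of the rest the larger one is meant.

How it is judged:
At the end, for the whole second after the job is handed in: The straightedge lies flat on the bench (tilt under 0.04 rad, grip centre 25 to 34 mm up), both ends of its graduated edge within 3 mm of the board's front face, its zero end within 7 mm of level with the red-marked corner (x of ruler_zero in the frame of board_corner between -0.003 and 0.003 m and x of ruler_far in the frame of board_corner between -0.003 and 0.003 m and y of ruler_zero in the frame of board_corner between -0.007 and 0.007 m and height (world z) of ruler_grip between 0.025 and 0.034 m and angle between ruler_grip's own z axis and vertical below 0.04 rad); the robot touches nothing.
It fails at once if a bystander (dish, bottle, jar or onion) was moved more than 25 mm (distance of any of dish, amber, jar, onion from where it was at the start of the episode above 0.025 m).
It also fails if it takes over 48 s, if anything falls off the work surface, if the arm or the gripper's body presses on something with over 40 N, if the wrist force passes 120 N, or if a joint passes its speed limit or range.

### The arm

A 6-joint arm with a two-finger parallel gripper is mounted at the origin on the work surface. World frame = base frame: x ahead of the robot, y to its left, z up, the work surface at z = 0. Lengths are in m, angles in rad, forces in N, time in s.
With the tool pointing down it reaches from about 0.325 to 0.775 m from the base axis. Payload 5.5 kg.
Tool frame: the origin (TCP) lies between the finger pads; the fingertips stand 8 mm ahead of it and the grasp point (between the pads) lies 11 mm behind it; z points along the fingers, y is the direction in which the jaws open and shut (so a half turn about z gives the same grasp; the last joint's range is limited). The gripper opens to 85 mm and grips with 20 to 120 N. Pads are 22 mm wide; open, the fingers measure 114 mm over their backs; the gripper's body (76 mm by 85 mm) begins 54 mm behind the grasp point. The pads swing forward as they close: fully open they stand 13 mm farther back than shut.
Start: joints at [-1.225, 0.091, 1.231, -0, 1.82, -0.057], TCP at [0.235, -0.552, 0.239] pointing down, gripper open.
Joint ranges: [-2.87, 2.87], [-0.86, 2.18], [0.17, 2.46], [-1.51, 4.65], [0.06, 2.69], [-2.65, 2.65]. Speed limits (rad/s): [2.57, 2.57, 3.01, 3.14, 3.14, 3.14].

### API

Orientations are given as a unit quaternion [x, y, z, w].
In Python, from bench import ctrl gives the robot as it stands.
- The arm moves only by the shell command python3 -m pendant 'ROWS' [FORCE]. ROWS is JSON, a list of rows, each a list of 5 numbers: the gripper's target within -1 to 1 (fully open at 1, half-way at 0, shut at -1), then the shift along the tool's x, y, z in cm, then the turn about the tool's z in degrees. In form: [[hand, tx, ty, tz, twist], ...]. A call has 1 to 20 rows; each row shifts and turns the pose as measured when the row begins, along the tool's axes as they then stand; what a row does not reach is not made up. A row lasts 1/8 s, in which the tool goes at most 62.5 mm and 10.7 degrees, less where a joint would pass 70% of its speed; a pose out of reach is approached as far as the arm can. A call is refused whole if a number of a shift passes 6.25 or a number of a turn 10.7, either way. A call with a gripper value outside its range is refused whole. The fingers move at their own pace and stop on an object; FORCE is the grip in N (left out, the last holds). Time passes only in rows, so rows that do not move let the fingers close. It gives the time, the measured TCP pose, the force and the opening at its end, in the units of the state.
- ctrl.sense(): the state, without advancing time (a new reading comes with each control period).
- ctrl.camera(name): name is "side" or "top" or "wrist"; returns a dict with "pixels" (420x560x3 uint8, red, green, blue), "fx", "fy", "cx", "cy" (pixels), "pose" (4x4, takes a point from camera to world coordinates); the wrist camera has in their place "T_tool_cam" (4x4, takes a point from camera to tool coordinates, whose origin is the TCP and whose axes are the flange's). Camera axes: x right, y up, looking along -z (the intrinsics and any distortion apply to the point x, -y, -z); pixel columns grow to the right and rows downward; lengths in m; the calibration is good to about 2 mm. A picture is of the moment at which its call begins: read the wrist's pose just before it. There is no depth.
- ctrl.sign_off(): hands the job in, once; it reports no verdict.
The state is a dict: "t": time; "q": joint angles; "qvel": joint speeds; "effort": joint torques, N m; "ee_pos": TCP position; "eef_rot": TCP orientation; "force": force on the tool from outside, world axes, zero at the start; "ft_torque": the same for the moment, N m; "width": finger opening in m.
Only numpy, scipy, OpenCV 4.12 (cv2) and the standard library are available. Lean on these libraries where they do the work, as an engineer would, in place of code of your own. Each camera call takes 0.05 s, during which the arm holds its last target. There are 200 camera calls.

## Working session

There is one attempt and no reset: what is moved stays moved. The work goes in short steps, Python scripts to look and compute and a shell command to move; the robot and the scene stay as the last step left them, time stands still between calls to the robot, and variables do not carry over. Pictures are saved under pics/ and viewed, about 8 in all and at most 12, crops included, and the job is handed in when it is done.

```bash
ls; mkdir -p pics; cat > h.py <<'E'
import numpy as np, cv2
from bench import ctrl
from scipy.spatial.transform import Rotation as R
def snap(n,f):
    s=ctrl.sense(); c=ctrl.camera(n)
    if n=="wrist":
        T=np.eye(4);T[:3,:3]=R.from_quat(s["eef_rot"]).as_matrix();T[:3,3]=s["ee_pos"];P=T@np.array(c["T_tool_cam"])
    else: P=np.array(c["pose"])
    cv2.imwrite(f"pics/{f}.png",np.array(c["pixels"])[:,:,::-1])
    np.savez(f"pics/{f}.npz",P=P,K=[c["fx"],c["fy"],c["cx"],c["cy"]])
    return {k:v for k,v in c.items() if k!="pixels"}
def ray(f,u,v):
    d=np.load(f"pics/{f}.npz");P=d["P"];fx,fy,cx,cy=d["K"]
    return P[:3,3],P[:3,:3]@np.array([(u-cx)/fx,-(v-cy)/fy,-1])
def atz(f,u,v,z):
    o,d=ray(f,u,v);return o+d*(z-o[2])/d[2]
def proj(f,p):
    d=np.load(f"pics/{f}.npz");P=d["P"];fx,fy,cx,cy=d["K"]
    q=np.linalg.inv(P)@np.append(p,1);return np.array([cx+fx*q[0]/-q[2],cy+fy*q[1]/q[2]])
def tri(f1,p1,f2,p2):
    o1,d1=ray(f1,*p1);o2,d2=ray(f2,*p2)
    s=np.linalg.lstsq(np.c_[d1,-d2],o2-o1,rcond=None)[0];a=o1+s[0]*d1;b=o2+s[1]*d2
    return (a+b)/2,np.linalg.norm(a-b)
E
python3 - <<'E'
from h import *
np.set_printoptions(precision=4,suppress=True)
print(ctrl.sense());print(snap("top","top0"));print(snap("side","side0"));print(snap("wrist","w0"))
E
```

```text
pics
{'t': 0.0, 'q': array([-1.2247,  0.0919,  1.2319,  0.    ,  1.8198, -0.0567]), 'qvel': array([ 0.0004, -0.0009, -0.0021, -0.0005, -0.0003, -0.0004]), 'effort': array([  0.0027, -45.8725, -41.8022,   0.0003,   0.0114,   0.    ]), 'ee_pos': array([ 0.2351, -0.5517,  0.2381]), 'eef_rot': array([ 0.9798,  0.2   , -0.0001, -0.001 ]), 'force': array([-0.0589, -0.396 ,  0.6836]), 'ft_torque': array([ 0.0298, -0.0243,  0.0124]), 'width': 0.085413256855996}
{'fx': 444.45162227338125, 'fy': 444.45162227338125, 'cx': 282.225550271555, 'cy': 208.84277920025724, 'pose': array([[ 0.0705,  0.9772, -0.2001,  0.3327],
       [-0.9975,  0.0686, -0.0162,  0.0067],
       [-0.0021,  0.2007,  0.9796,  1.0679],
       [ 0.    ,  0.    ,  0.    ,  1.    ]])}
{'fx': 424.0823889465395, 'fy': 424.0823889465395, 'cx': 283.1744106658007, 'cy': 206.09364229278287, 'pose': array([[-0.9277,  0.2851, -0.2411,  0.2196],
       [-0.3729, -0.673 ,  0.6388,  0.7963],
       [ 0.0199,  0.6824,  0.7307,  0.9961],
       [ 0.    ,  0.    ,  0.    ,  1.    ]])}
{'fx': 337.2266390905593, 'fy': 337.2266390905593, 'cx': 279.80877671095, 'cy': 213.37424749837015, 'T_tool_cam': array([[ 0.0007,  0.9536,  0.301 ,  0.0769],
       [ 1.    , -0.0007, -0.0001, -0.0009],
       [ 0.0001,  0.301 , -0.9536, -0.1341],
       [ 0.    ,  0.    ,  0.    ,  1.    ]])}
```

View pics/top0.png

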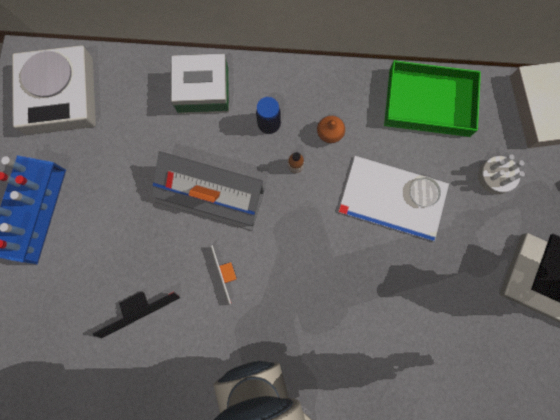

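View pics/side0.png

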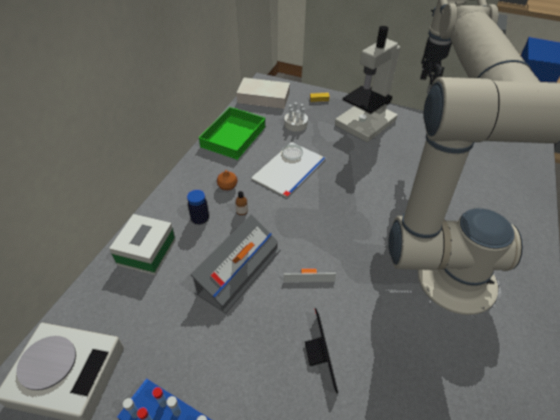

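Straightedge candidates in the top view:
- Bar on the grey rest, orange grip at (204,194).
- Smaller orange-gripped piece at (227,272).
- Black one at (133,305).

The one on the rest fits: it isn't black, it's the larger of the other two, and it's on the slope. The board's red corner is at about (344,209). Next I'll enlarge both.

```bash
python3 - <<'E'
from h import *
im=cv2.imread("pics/top0.png")
a=cv2.resize(im[145:230,145:275],None,fx=6,fy=6,interpolation=cv2.INTER_CUBIC)[:, :780]
cv2.imwrite("pics/c1.png",a)
b=cv2.resize(im[150:245,330:455],None,fx=6,fy=6,interpolation=cv2.INTER_CUBIC)
cv2.imwrite("pics/c2.png",b)
E
```

```text
(no output)
```

View pics/c1.png

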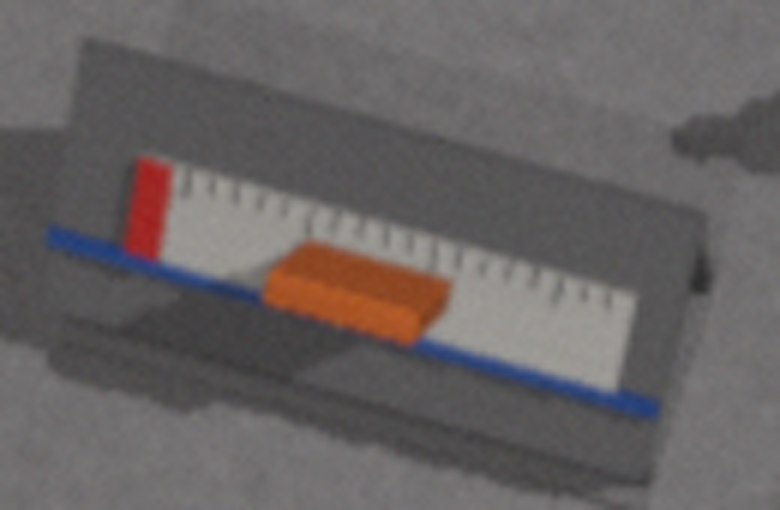

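View pics/c2.png

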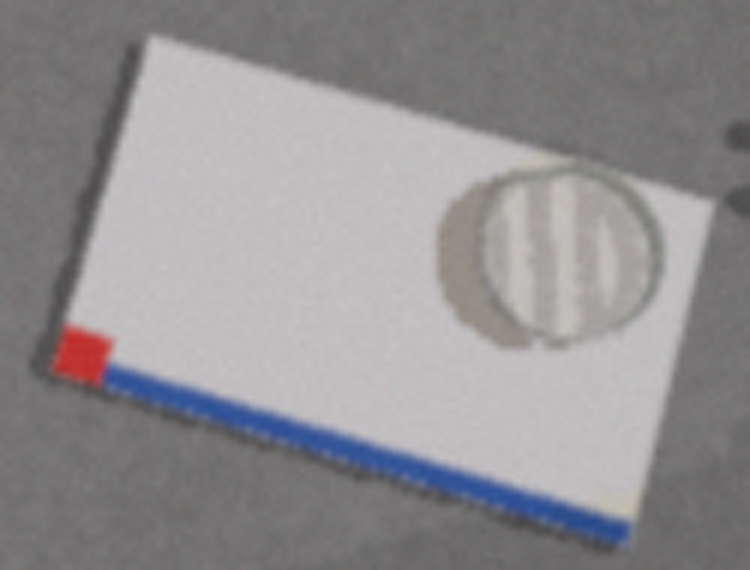

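The crops confirm it: white bar with a red zero end at crop (148,205), graduations on the up-slope edge, orange grip, lying on the lipped slope. The board's red corner is at crop (52,372) and its front edge ends at (628,545). Now I'll fit the poses.

```bash
cat > fit.py <<'E'
from h import *
from scipy.optimize import least_squares
np.set_printoptions(precision=4,suppress=True)
c=lambda u,v,x0,y0,s=6:((u+.5)/s-.5+x0,(v+.5)/s-.5+y0)
B=[((0,0,.008),(52,372)),((0,-.24,.008),(628,530)),((.15,-.24,.008),(714,200)),((.15,0,.008),(150,36))]
def mB(p,q): return np.r_[p[0],p[1],0]+R.from_euler('z',p[2]).apply(q)
f=lambda p:np.concatenate([proj("top0",mB(p,q))-c(*u,330,150) for q,u in B])
r=least_squares(f,[.4,-.15,-.2]);print("board",r.x,r.fun)
G=[((.02,.1,-.025),(140,157)),((.02,-.1,-.025),(637,290)),((-.02,-.1,-.025),(617,390)),((-.02,.1,-.025),(125,252)),
((.007,-.03,.02),(452,283)),((.007,.03,.02),(305,240))]
def mG(p,q): return p[:3]+(R.from_euler('z',p[3])*R.from_euler('y',-.56)).apply(q)
f=lambda p:np.concatenate([proj("top0",mG(p,q))-c(*u,145,145) for q,u in G])
r2=least_squares(f,[.4,.15,.1,-.2]);print("grip",r2.x,r2.fun,"std",np.sqrt(np.diag(np.linalg.inv(r2.jac.T@r2.jac))))
print("side grip",proj("side0",r2.x[:3]),"zero",proj("side0",mG(r2.x,(.02,.1,-.025))))
for n,u,v,z in [("amber",296,163,.04),("jar",268,116,.05),("onion",331,128,.04),("scope",540,270,.15)]: print(n,atz("top0",u,v,z))
s=ctrl.sense();Rm=R.from_quat(s["eef_rot"]).as_matrix();print(Rm)
E
python3 fit.py
```

```text
board [ 0.5524 -0.112  -0.2227] [-0.0003 -0.1884  0.5566  1.8172 -0.1727 -1.1173 -0.4046 -0.6358]
grip [ 0.5624  0.199   0.0813 -0.1971] [ 2.0624 -1.3022  1.5594 -1.4871  1.4942 -2.4144  2.317  -1.2628 -3.0032
  2.9515 -4.106   3.2401] std [0.0029 0.0024 0.0114 0.0114]
side grip [240.6778 252.7322] zero [208.0296 275.8165]
amber [ 0.6575 -0.0014  0.04  ]
jar [0.7691 0.0746 0.05  ]
onion [ 0.7528 -0.0813  0.04  ]
scope [ 0.4296 -0.5136  0.15  ]
[[ 0.92    0.392  -0.0005]
 [ 0.392  -0.92    0.0014]
 [ 0.0001 -0.0015 -1.    ]]
```

The grip corners I used were the base edge of the upslope face; the bright orange face is the grip's top. I'll correct that.

```bash
sed -i 's/^((.007,-.03,.02),(452,283)).*/((.007,-.03,-.025),(452,283)),((.007,.03,-.025),(305,240)),((-.007,.03,.02),(264,300)),((-.007,-.03,.02),(415,346))]/' fit.py
cat >> fit.py <<'E'
p=r2.x; print("dist z->face check: rest-plane pt under grip",mG(p,(0,0,-.03)))
tgt=p[:3]-s["ee_pos"]; print("tool-frame delta to grip (cm)",Rm.T@tgt*100)
for nm,yaw in (("bar",p[3]),("board",r.x[2])):
    # tool y along bar y (mod pi): tool yaw of y-axis
    ay=np.arctan2(Rm[1,1],Rm[0,1]); d=(np.degrees(yaw+np.pi/2-ay)+90)%180-90
    print(nm,"world yaw change",d,"-> twist about tool z",-d)
E
python3 fit.py
```

```text
board [ 0.5524 -0.112  -0.2227] [-0.0003 -0.1884  0.5566  1.8172 -0.1727 -1.1173 -0.4046 -0.6358]
grip [ 0.5562  0.2019  0.0883 -0.2036] [-0.0719  0.0811 -0.1173  0.6199 -0.2783 -0.2366  0.1048  0.1978  0.5225
 -1.0143  0.3021 -0.6455 -0.4479  0.7677  0.003   0.1917] std [0.0026 0.0023 0.0109 0.0109]
side grip [242.1855 252.6748] zero [209.1903 275.7611]
amber [ 0.6575 -0.0014  0.04  ]
jar [0.7691 0.0746 0.05  ]
onion [ 0.7528 -0.0813  0.04  ]
scope [ 0.4296 -0.5136  0.15  ]
[[ 0.92    0.392  -0.0005]
 [ 0.392  -0.92    0.0014]
 [ 0.0001 -0.0015 -1.    ]]
dist z->face check: rest-plane pt under grip [0.5718 0.1987 0.0629]
tool-frame delta to grip (cm) [ 59.0766 -56.7298  15.0993]
bar world yaw change -34.74377866874002 -> twist about tool z 34.74377866874002
board world yaw change -35.83898281992293 -> twist about tool z 35.83898281992293
```

```bash
python3 -m pendant '[[1,3.9,-3.78,0,0],[1,3.9,-3.78,0,0],[1,3.9,-3.78,0,0],[1,3.9,-3.78,0,0],[1,3.9,-3.78,0,0],[1,3.9,-3.78,0,0],[1,3.9,-3.78,0,0],[1,3.9,-3.78,0,0],[1,3.9,-3.78,0,0],[1,3.9,-3.78,0,0],[1,3.9,-3.78,0,0],[1,3.9,-3.78,0,0],[1,3.9,-3.78,0,0],[1,3.9,-3.78,0,0],[1,3.9,-3.78,0,0],[1,0,0,0,8.7],[1,0,0,0,8.7],[1,0,0,0,8.7],[1,0,0,0,8.7]]' 40
python3 - <<'E'
from h import *
print(ctrl.sense()["q"]); snap("wrist","w1")
print(proj("w1",[.5562,.2019,.0883]))
E
```

```text
t: 2.52
ee_pos: [0.5586, 0.2252, 0.2306]
eef_rot: [0.994, -0.112, -0.005, -0.001]
force: [-0.6, -0.6, 0.1]
width: 0.0852
[0.32288067 0.10272776 1.23379031 0.0073083  1.8132787  2.11901139]
[308.43912988 196.32167277]
```

View pics/w1.png

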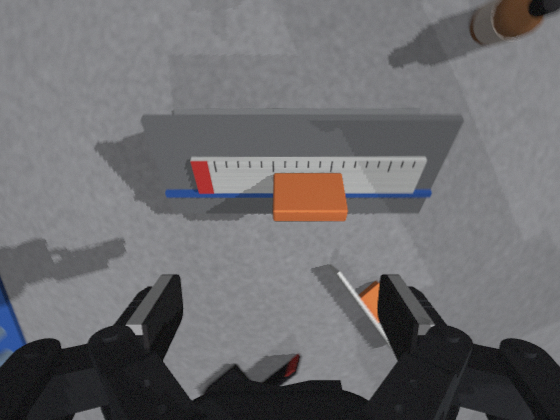

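The wrist view shows the bar level in the image, red end at (203,175), grip spanning (273..347, 173..220). I'll refine the grip pose using both views.

```bash
cat > fit2.py <<'E'
from h import *
from scipy.optimize import least_squares
np.set_printoptions(precision=4,suppress=True)
c=lambda u,v,x0,y0,s=6:((u+.5)/s-.5+x0,(v+.5)/s-.5+y0)
G=[((.02,.1,-.025),(140,157)),((.02,-.1,-.025),(637,290)),((-.02,-.1,-.025),(617,390)),((-.02,.1,-.025),(125,252)),
((.007,-.03,-.025),(452,283)),((.007,.03,-.025),(305,240)),((-.007,.03,.02),(264,300)),((-.007,-.03,.02),(415,346))]
W=[((.02,.1,-.025),(191,157)),((.02,-.1,-.025),(427,157)),((-.02,-.1,-.025),(416,194)),((-.02,.1,-.025),(199,194)),
((.007,.03,.02),(273,212)),((.007,-.03,.02),(347,212)),((-.007,.03,.02),(274,220)),((-.007,-.03,.02),(346,220))]
def mG(p,q): return p[:3]+(R.from_euler('z',p[3])*R.from_euler('y',-.56)).apply(q)
fw=lambda p:np.concatenate([proj("w1",mG(p,q))-u for q,u in W])
f=lambda p:np.r_[np.concatenate([proj("top0",mG(p,q))-c(*u,145,145) for q,u in G]),fw(p)]
for g in (fw,f):
    r=least_squares(g,[.556,.2,.088,-.2]);print(r.x,np.abs(r.fun).max())
s=ctrl.sense();Rm=R.from_quat(s["eef_rot"]).as_matrix()
print(Rm.T@(r.x[:3]-s["ee_pos"])*100, "twist",np.degrees(np.arctan2(Rm[1,1],Rm[0,1])-(r.x[3]-np.pi/2)))
E
python3 fit2.py
```

```text
[ 0.5558  0.2016  0.0907 -0.222 ] 2.4413260079107317
[ 0.5558  0.2016  0.0905 -0.2197] 2.747439150605743
[ 0.4154  2.3848 13.987 ] twist -0.5745930367581373
```

```bash
python3 -m pendant '[[1,0.4,2.4,2.5,-0.5],[1,0,0,3.5,0],[1,0,0,3.5,0],[1,0,0,2,0],[1,0,0,0,0]]' 40; python3 fit2.py|tail -1
```

```text
t: 3.2
ee_pos: [0.5558, 0.2007, 0.1121]
eef_rot: [0.994, -0.105, -0.005, -0.002]
force: [-0.1, -0.5, 0.6]
width: 0.0852
[ 0.0013 -0.0872  2.1591] twist 0.5289652170630957
```

```bash
python3 -m pendant '[[1,0,-0.1,1.6,0],[1,0,0,1.6,0],[1,0,0,0,0],[-0.2,0,0,0,0],[-0.2,0,0,0,0],[-0.2,0,0,0,0],[-0.2,0,0,0,0],[-0.2,0,0,0,0]]' 40; python3 fit2.py|tail -1
```

```text
t: 4.2
ee_pos: [0.5579, 0.2028, 0.0828]
eef_rot: [0.995, -0.104, -0.002, -0.003]
force: [-0.8, 0.2, -1.6]
width: 0.0595
[-0.1858  0.1511 -0.7753] twist 0.6131018492024614
```

```bash
python3 -m pendant '[[-0.3,0,0,-0.6,0],[-0.3,0,0,-1,0],[-0.3,0,0,-2,0],[-0.3,0,0,-3,0],[-0.3,0,0,-3,0],[-0.3,0,0,-3,0],[-0.3,0,0,-1,0],[-0.3,0,0,0,0]]' 40; python3 - <<'E'
from h import *
snap("wrist","w2")
np.set_printoptions(precision=4,suppress=True)
s=ctrl.sense();Rm=R.from_quat(s["eef_rot"]).as_matrix()
b=R.from_euler('z',-.225); t=np.r_[.5524,-.112,0]+b.apply([-.045,-.1,0]);t[2]=s["ee_pos"][2]
print(t,Rm.T@(t-s["ee_pos"])*100,np.degrees(np.arctan2(Rm[1,1],Rm[0,1])-(-.225-np.pi/2)))
E
```

```text
t: 5.2
ee_pos: [0.5587, 0.2019, 0.231]
eef_rot: [0.995, -0.104, 0.001, -0.004]
force: [0.1, -1.1, -1.7]
width: 0.0597
[ 0.4862 -0.1994  0.2304] [ 1.2477 40.7607 -0.3272] 0.9142184509070398
```

View pics/w2.png

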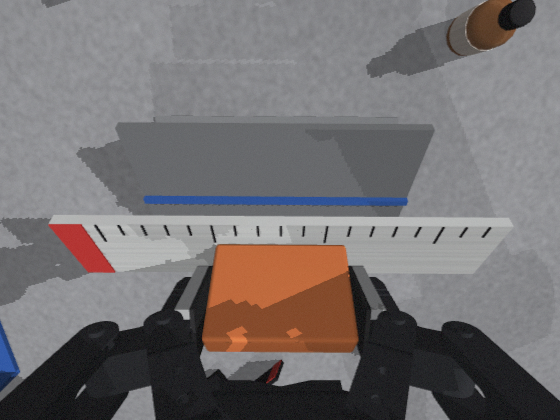

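The bar is held by the grip, still tilted as on the rest. Carrying it across.

```bash
python3 -m pendant '[[-0.3,0.1,2,0,0.2],[-0.3,0.1,4,0,0],[-0.3,0.1,4.2,0,0],[-0.3,0.1,4.2,0,0],[-0.3,0.1,4.2,0,0],[-0.3,0.1,4.2,0,0],[-0.3,0.1,4.2,0,0],[-0.3,0.1,4.2,0,0],[-0.3,0.1,4.2,0,0],[-0.3,0.1,4,0,0],[-0.3,0,1.3,0,0.2],[-0.3,0,0,0,0]]' 40; python3 - <<'E'
from h import *
snap("wrist","w3")
np.set_printoptions(precision=4,suppress=True)
b=R.from_euler('z',-.225)
for q in [(0,0,.008),(0,-.24,.008)]: print(proj("w3",np.r_[.5524,-.112,0]+b.apply(q)))
E
```

```text
t: 6.75
ee_pos: [0.4682, -0.2178, 0.2102]
eef_rot: [0.994, -0.111, -0.013, -0.003]
force: [-0.0, 0.8, -0.9]
width: 0.0592
[153.8069 120.1191]
[404.5336 120.881 ]
```

View pics/w3.png

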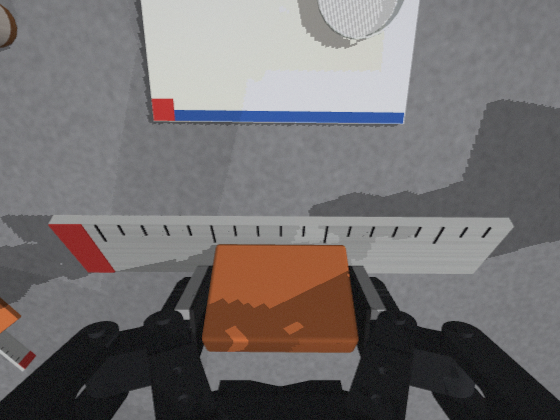

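The wrist view shows the board corner at (153,122) and the front edge's far end at (404,123), matching the predicted (154,120) and (404,121). The bar is centred in the jaws. Next, the lowering offsets.

```bash
cat > tgt.py <<'E'
from h import *
import sys
np.set_printoptions(precision=4,suppress=True)
a=atz("w3",153,122.5,.002);b=atz("w3",404,123.5,.002);e=a-b;yaw=np.arctan2(-e[0],e[1])
print("corner",a[:2],"len",np.linalg.norm(e),"yaw",yaw)
C=np.r_[(a[:2]+[.5524,-.112])/2,0];Y=(yaw-.2245)/2
s=ctrl.sense();Rm=R.from_quat(s["eef_rot"]).as_matrix()
t=C+R.from_euler('z',Y).apply([float(sys.argv[1]),-.1,float(sys.argv[2])])
print(C,Y,"move cm",Rm.T@(t-s["ee_pos"])*100,"twist",np.degrees(np.arctan2(Rm[1,1],Rm[0,1])-(Y-np.pi/2)),s["force"])
E
python3 tgt.py -.045 .06
```

```text
corner [ 0.5506 -0.1083] len 0.2451523295191685 yaw -0.2259072151456431
[ 0.5515 -0.1101  0.    ] -0.22520360757282154 move cm [ 1.6303 -2.2594 14.9854] twist 0.18786450949506725 [ 0.2198 -0.2036 -1.3968]
```

```bash
python3 -m pendant '[[-0.3,0.8,-1.1,2,0.2],[-0.3,0.8,-1.1,3,0],[-0.3,0,0,3.5,0],[-0.3,0,0,3.5,0],[-0.3,0,0,1.5,0],[-0.3,0,0,0,0],[-0.3,0,0,0,0]]' 25; python3 tgt.py -.045 .03|tail -1
```

```text
t: 7.68
ee_pos: [0.4891, -0.1866, 0.0659]
eef_rot: [0.994, -0.107, -0.014, -0.004]
force: [-0.3, 1.1, -0.9]
width: 0.0592
[ 0.5515 -0.1101  0.    ] -0.22520360757282154 move cm [-0.0327  1.1726  3.5846] twist 0.621663994903659 [-0.3416  1.0593 -0.9484]
```

```bash
python3 -m pendant '[[-0.3,0,1.1,1.5,0.5],[-0.3,0,0.1,1,0],[-0.3,0,0,0.6,0],[-0.3,0,0,0.5,0],[-0.3,0,0,0,0]]' 20; python3 tgt.py -.045 .022|tail -1
```

```text
t: 8.3
ee_pos: [0.4867, -0.2, 0.03]
eef_rot: [0.994, -0.112, -0.012, -0.004]
force: [-0.6, 0.4, -1.4]
width: 0.059
[ 0.5515 -0.1101  0.    ] -0.22520360757282154 move cm [-0.168  -0.2009  0.8086] twist 0.014557799540726543 [-0.6454  0.3754 -1.4208]
```

```bash
python3 -m pendant '[[-0.3,0,-0.2,0.3,0],[-0.3,0,0,0.3,0],[-0.3,0,0,0.3,0],[-0.3,0,0,0,0]]' 20; python3 -m pendant '[[-0.3,0,0,0.3,0],[-0.3,0,0,0.3,0],[-0.3,0,0,0,0]]' 20;
```

```text
t: 8.8
ee_pos: [0.4883, -0.1984, 0.0285]
eef_rot: [0.994, -0.112, -0.01, -0.002]
force: [-0.2, -0.8, -1.3]
width: 0.059
t: 9.18
ee_pos: [0.4895, -0.1986, 0.0281]
eef_rot: [0.994, -0.112, -0.008, -0.002]
force: [0.6, -0.2, -1.0]
width: 0.0595
```

```bash
python3 -m pendant '[[-0.3,0,0,0.7,0],[-0.3,0,0,0.7,0]]' 20; python3 -m pendant '[[-0.3,0,0,0.7,0]]' 20; python3 - <<'E'
from h import *
snap("wrist","w4")
E
```

```text
t: 9.43
ee_pos: [0.4944, -0.2001, 0.0254]
eef_rot: [0.994, -0.112, -0.001, -0.0]
force: [-4.0, 4.8, 32.4]
width: 0.0596
t: 9.55
ee_pos: [0.4971, -0.2007, 0.0242]
eef_rot: [0.994, -0.112, 0.003, 0.001]
force: [-4.2, 4.6, 23.4]
width: 0.0596
```

View pics/w4.png

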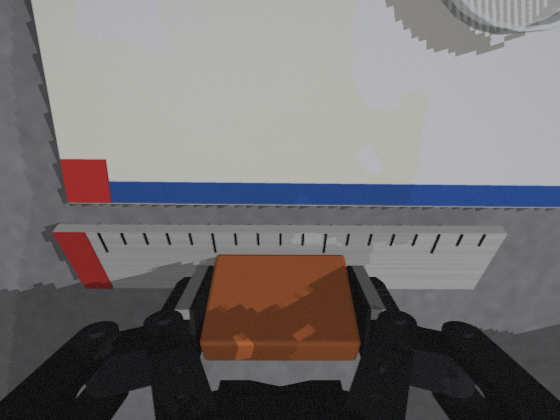

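It's pivoting toward flat. The gap to the board is about 20 px, the red end at (65,228) against the corner at (67,203). Pressing a little more, backing off in x.

```bash
python3 -m pendant '[[-0.3,-0.3,0,0.7,0],[-0.3,-0.3,0,0.7,0],[-0.3,-0.3,0,0.7,0]]' 20;  python3 -m pendant '[[-0.3,-0.2,0,0.7,0],[-0.3,-0.2,0,0.7,0],[-0.3,0,0,0,0]]' 20; python3 tgt.py -.02 .022|tail -1
```

```text
t: 9.98
ee_pos: [0.4992, -0.2012, 0.0232]
eef_rot: [0.994, -0.111, 0.017, 0.004]
force: [-4.4, 4.3, 29.7]
width: 0.0594
t: 10.35
ee_pos: [0.5033, -0.2021, 0.0229]
eef_rot: [0.993, -0.111, 0.028, 0.006]
force: [0.2, 0.6, -1.0]
width: 0.0597
[ 0.5515 -0.1101  0.    ] -0.22520360757282154 move cm [ 0.6371 -0.0391  0.1286] twist 0.1812221595737833 [ 0.2345  0.6305 -0.9584]
```

```bash
python3 -m pendant '[[1,0,0,0,0],[1,0,0,0,0],[1,0,0,0,0],[1,0,0,-2,0],[1,0,0,-3,0],[1,0,0,-3,0],[1,-0.8,0,-2,0],[1,-0.8,0,0,0],[1,0,0,0,0]]' 20; python3 - <<'E'
from h import *
snap("wrist","w5")
E
```

```text
t: 11.48
ee_pos: [0.4809, -0.1964, 0.1267]
eef_rot: [0.993, -0.111, 0.027, 0.006]
force: [0.5, 0.1, -0.6]
width: 0.0852
```

View pics/w5.png

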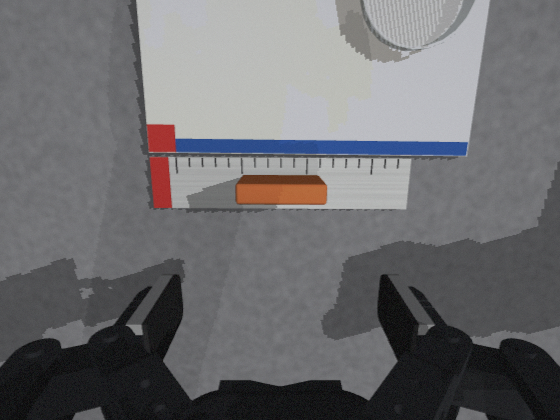

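The bar now lies flat in front of the board, red end at (151,157) against the corner at (148,153), graduated edge almost touching. One enlarged crop for the gap.

```bash
python3 - <<'E'
from h import *
np.set_printoptions(precision=4,suppress=True)
im=cv2.imread("pics/w5.png")
f=lambda x:cv2.resize(im[138:172,x:x+92],None,fx=8.6,fy=8.6,interpolation=cv2.INTER_CUBIC)
cv2.imwrite("pics/c5.png",np.vstack([f(135),f(340)]))
g=cv2.cvtColor(im,6)
for u in (190,290,405): print(u,g[146:168,u-1:u+2].mean(1).astype(int))
E
```

```text
190 [ 74  72  74  73  74  83 126  98  75  98 108 145 124 127 132 132 123 123
 121 120 122 160]
290 [ 73  74  73  73  75  73  77 101  98  73  77 109 168 167 169 171 171 170
 172 169 167 169]
405 [ 77  77  77  79  78  78  76  80  97 152  74  79 123 180 180 183 182 180
 178 179 174 177]
```

View pics/c5.png

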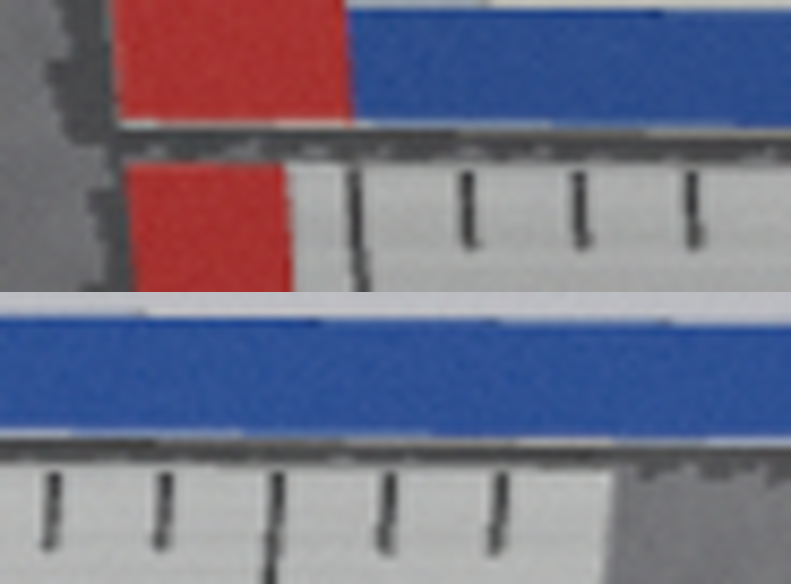

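Visible gap is about 4 px (left) and 3 px (right), roughly 3 mm. That's borderline, so I'll regrasp and push it home. Working out the offsets:

```bash
cat > m.py <<'E'
from h import *
np.set_printoptions(precision=4,suppress=True)
c=lambda u,v,x0:((u+.5)/8.6-.5+x0,(v+.5)/8.6-.5+138)
A=atz("w5",*c(120,127,135),.008);B=atz("w5",*c(780,443-292,340),.008)
z=atz("w5",*c(127,162,135),.005);f=atz("w5",*c(612,470-292,340),.005)
e=(A-B);yaw=np.arctan2(-e[0],e[1]);Ri=R.from_euler('z',yaw).inv()
print("corner",A,"yaw",yaw,"barlen",np.linalg.norm(z-f),"zero",Ri.apply(z-A),"far",Ri.apply(f-A))
g=(z+f)/2+R.from_euler('z',yaw).apply([-.02,0,0]);g[2]=.03
s=ctrl.sense();Rm=R.from_quat(s["eef_rot"]).as_matrix()
print("grip",g,Rm.T@(g-s["ee_pos"])*100,"tool z",Rm[:,2],s["force"])
E
python3 m.py
```

```text
corner [ 0.5518 -0.1115  0.008 ] yaw -0.2316641646414923 barlen 0.19941498081328113 zero [-0.0033  0.0008 -0.003 ] far [-0.0027 -0.1986 -0.003 ]
grip [ 0.5067 -0.2025  0.03  ] [ 2.0783 -0.0325  9.8083] tool z [ 0.0532 -0.0177 -0.9984] [ 0.0156 -0.0594  1.2295]
```

```bash
python3 -m pendant '[[1,1.1,0,2,0],[1,1,0,3,0],[1,0,0,3,0],[1,0,0,1.5,0],[1,0,0,0,0]]' 20; python3 m.py|tail -1
```

```text
t: 12.15
ee_pos: [0.5062, -0.2022, 0.0266]
eef_rot: [0.994, -0.111, 0.025, 0.005]
force: [-0.3, 0.2, -0.2]
width: 0.0854
grip [ 0.5067 -0.2025  0.03  ] [ 0.0745  0.0131 -0.333 ] tool z [ 0.0487 -0.0155 -0.9987] [-0.2516  0.1532 -0.182 ]
```

```bash
python3 -m pendant '[[-0.3,0,0,0,0],[-0.3,0,0,0,0],[-0.3,0,0,0,0],[-0.3,0,0,0,0],[-0.3,0.4,0,0,0],[-0.3,0.5,0,0,0]]' 20; python3 -m pendant '[[-0.3,0.6,0,0,0],[-0.3,0.6,0,0,0]]' 20; 
```

```text
t: 12.9
ee_pos: [0.5141, -0.2043, 0.0302]
eef_rot: [0.993, -0.111, 0.024, 0.005]
force: [-7.4, 2.2, 1.8]
width: 0.0596
t: 13.15
ee_pos: [0.5234, -0.2065, 0.0313]
eef_rot: [0.994, -0.111, 0.02, 0.005]
force: [-7.7, 1.5, 4.3]
width: 0.0598
```

TCP moved 17 mm, more than the gap, so the grip probably slipped or tipped in the pads. Release and look.

```bash
python3 -m pendant '[[-0.3,-0.5,0,0,0],[1,0,0,0,0],[1,0,0,0,0],[1,0,0,0,0],[1,0,0,-2,0],[1,0,0,-3,0],[1,-1,0,-3,0],[1,-1,0,-2,0],[1,0,0,0,0],[1,0,0,0,0]]' 20; python3 - <<'E'
from h import *
snap("wrist","w6")
im=cv2.imread("pics/w6.png")
cv2.imwrite("pics/c6.png",cv2.resize(im[100:250,100:500],None,fx=2,fy=2,interpolation=cv2.INTER_CUBIC))
E
```

```text
t: 14.4
ee_pos: [0.4961, -0.2, 0.1403]
eef_rot: [0.993, -0.111, 0.024, 0.006]
force: [0.8, 0.2, -0.7]
width: 0.0851
```

View pics/c6.png

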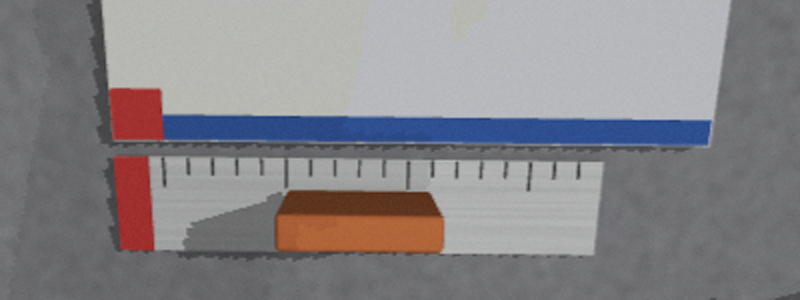

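The bar still lies flat, red end level with the corner, but the gap has grown to about 8 px (~6 mm): my retreat dragged it back. A better way is to shut the gripper behind the grip and push it low, fingertips only.

```bash
cat > m6.py <<'E'
from h import *
import sys
np.set_printoptions(precision=4,suppress=True)
c=lambda u,v:((u+.5)/2-.5+100,(v+.5)/2-.5+100)
A=atz("w6",*c(111,140),.008);B=atz("w6",*c(709,146),.008);z=atz("w6",*c(115,157),.005);f=atz("w6",*c(603,162),.005)
e=A-B;yaw=np.arctan2(-e[0],e[1]);Rb=R.from_euler('z',yaw)
print("corner",A,"len",np.linalg.norm(e),"yaw",yaw,"barlen",np.linalg.norm(z-f),"zero",Rb.inv().apply(z-A),"far",Rb.inv().apply(f-A))
A[2]=0;t=A+Rb.apply([float(sys.argv[1]),-.1,float(sys.argv[2])])
s=ctrl.sense();Rm=R.from_quat(s["eef_rot"]).as_matrix()
tip=s["ee_pos"]+.008*Rm[:,2]
print("tip in board",Rb.inv().apply(tip-A),"tip move cm",Rm.T@(t-tip)*100,"twist",np.degrees(np.arctan2(Rm[1,1],Rm[0,1])-(yaw-np.pi/2)),s["force"])
E
python3 m6.py -.065 .012
```

```text
corner [ 0.5522 -0.1109  0.008 ] len 0.2399279248475424 yaw -0.23333038730148073 barlen 0.19898079205753802 zero [-0.0073  0.     -0.003 ] far [-0.0074 -0.199  -0.003 ]
tip in board [-0.0336 -0.0997  0.1323] tip move cm [-3.7375 -0.0811 11.8581] twist 0.581474185404243 [-0.0996  0.2396  0.0143]
```

```bash
python3 -m pendant '[[-1,-2,0,0,0.6],[-1,-1.9,0,0,0],[-1,0,0,0,0],[-1,0,0,0,0],[-1,0,0,2,0],[-1,0,0,3,0],[-1,0,0,3,0],[-1,0,0,2,0],[-1,0,0,0,0]]' 20; python3 m6.py -.065 .012 | tail -1
```

```text
t: 15.58
ee_pos: [0.4615, -0.1914, 0.0242]
eef_rot: [0.993, -0.116, 0.019, 0.004]
force: [0.6, -0.5, 1.4]
width: -0.0001
tip in board [-0.0694 -0.0993  0.0162] tip move cm [0.4205 0.0719 0.4405] twist 0.017047370958042856 [ 0.6477 -0.5256  1.3706]
```

```bash
python3 -m pendant '[[-1,0.5,0,0.4,0],[-1,0.7,0,0,0],[-1,0.7,0,0,0],[-1,0,0,0,0]]' 20; python3 m6.py -.038 .012 | tail -1;
```

```text
t: 16.08
ee_pos: [0.4832, -0.1968, 0.0228]
eef_rot: [0.993, -0.116, 0.021, 0.004]
force: [-0.6, -0.2, -0.6]
width: -0.0
tip in board [-0.047  -0.0996  0.0148] tip move cm [0.8842 0.0436 0.3205] twist 0.025135307493047508 [-0.5539 -0.1532 -0.561 ]
```

```bash
python3 -m pendant '[[-1,0.4,0,0.4,0],[-1,0.4,0,0.2,0]]' 20; python3 m6.py -.038 .012 | tail -1; python3 -m pendant '[[-1,0.4,0,0.1,0]]' 20; python3 m6.py -.038 .012 | tail -1;
```

```text
t: 16.32
ee_pos: [0.4917, -0.1989, 0.0176]
eef_rot: [0.993, -0.116, 0.021, 0.004]
force: [-0.8, 0.4, 1.0]
width: -0.0002
tip in board [-0.0382 -0.0997  0.0096] tip move cm [ 0.0269  0.0353 -0.2409] twist 0.023703330976901252 [-0.814   0.4098  0.9506]
t: 16.45
ee_pos: [0.493, -0.1993, 0.0164]
eef_rot: [0.993, -0.116, 0.017, 0.004]
force: [-22.8, 6.4, 14.9]
width: -0.0002
tip in board [-0.037  -0.0997  0.0084] tip move cm [-0.0901  0.0305 -0.3595] twist 0.02301596663316037 [-22.8444   6.4025  14.8972]
```

Firm contact (23 N) where predicted. Back off, rise, check.

```bash
python3 -m pendant '[[-1,-0.6,0,0,0],[-1,-1.2,0,0,0],[-1,-1,0,-1,0],[-1,0,0,-3,0],[-1,0,0,-4,0],[-1,1.5,0,-3,0],[-1,1.5,0,0,0],[-1,0,0,0,0],[-1,0,0,0,0]]' 20; python3 - <<'E'
from h import *
snap("wrist","w7");snap("top","top7")
im=cv2.imread("pics/w7.png"); 
f=lambda x:cv2.resize(im[140:210,x:x+133],None,fx=6,fy=6,interpolation=cv2.INTER_CUBIC)[:280]
a=cv2.resize(im[135:180,140:273],None,fx=6,fy=6,interpolation=cv2.INTER_CUBIC)
b=cv2.resize(im[135:180,320:453],None,fx=6,fy=6,interpolation=cv2.INTER_CUBIC)
print([proj("w7",[.5522,-.1109,.008]),proj("w7",[.5522-.0455,-.1109-.19,.005])])
cv2.imwrite("pics/c7.png",np.vstack([a,b]))
E
```

```text
t: 17.58
ee_pos: [0.4873, -0.1972, 0.1282]
eef_rot: [0.993, -0.116, 0.018, 0.004]
force: [-0.2, -1.2, -0.5]
width: 0.0003
[array([149.27589858, 158.93491047]), array([405.95484319, 159.05536917])]
```

Predicted corner and edge row ≈159 lie inside the crop; this is the 12th and last view.

View pics/c7.png

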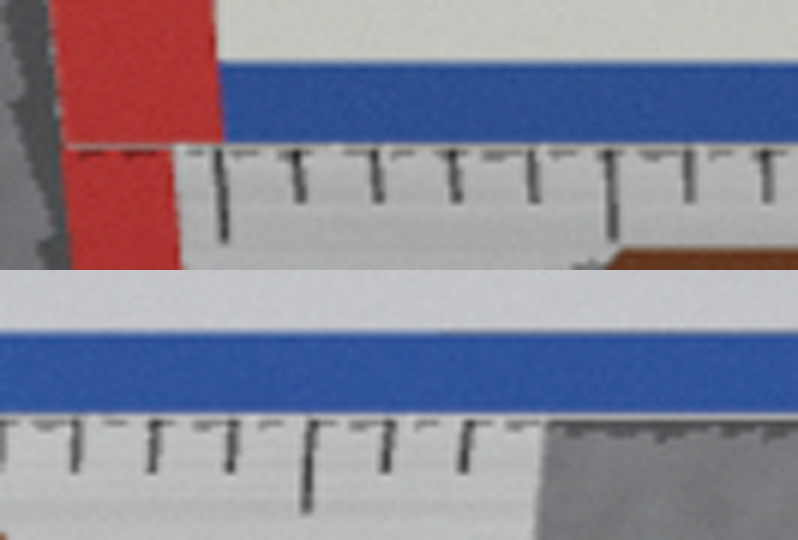

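Flush at both ends (board edge and bar edge at crop rows 145 and 415), zero end level with the corner (crop x 63 vs 66). A quick numeric check of flatness (rear edge position) and of the bystanders before handing in.

```bash
python3 - <<'E'
from h import *
np.set_printoptions(precision=4,suppress=True)
Rb=R.from_euler('z',-.232);C=np.r_[.5522,-.1109,0]
g=cv2.cvtColor(cv2.imread("pics/w7.png"),6).astype(int)
for y in (-.05,-.17):
    p=proj("w7",C+Rb.apply([-.04,y,.005])); u=int(p[0]); col=g[int(p[1])-10:int(p[1])+14,u-1:u+2].mean(1)
    print("rear edge expected row",p[1],"row0",int(p[1])-10,col.astype(int))
    print("   if rear raised 5mm",proj("w7",C+Rb.apply([-.04,y,.010]))[1])
a,b=[cv2.imread(f"pics/top{k}.png").astype(int) for k in (0,7)]
d=np.abs(a-b).sum(2)
for n,u,v in (("amber",296,163),("jar",268,116),("onion",331,128),("dish",424,192)): print(n,np.median(d[v-10:v+10,u-8:u+8]))
print(ctrl.sense()["t"],ctrl.sense()["force"])
E
```

```text
rear edge expected row 209.02032515434314 row0 199 [116 113 114 117 117 113 113 114 114 110  91  71  73  73  77 106 108 108
 110 110 108 111 105 108]
   if rear raised 5mm 210.6461156097206
rear edge expected row 208.82883970714104 row0 198 [183 184 186 189 188 187 187 187 185 187 184 130  91 123 122 124 124 124
 121 121 121 120 122 123]
   if rear raised 5mm 210.44922253303625
amber 11.0
jar 12.0
onion 11.0
dish 36.0
17.675 [-0.8226 -0.2916 -0.1636]
```

```bash
python3 -c "
from bench import ctrl
print(ctrl.sign_off())"
```

```text
the job is handed in; nothing more can be done
None
```

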